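# Third hand: probe head held down on its sprung bayonet socket

### The arm

A 6-joint arm with a two-finger parallel gripper is mounted at the origin on the work surface. World frame = base frame: x ahead of the robot, y to its left, z up, the work surface at z = 0. Lengths are in m, angles in degrees, forces in N, time in s.
With the tool pointing down it reaches from about 0.3 to 0.75 m from the base axis. Payload 8.5 kg.
Tool frame: the origin (TCP) lies on the centre line of the jaws, within the pads' length; the fingertips stand 19 mm ahead of it and the grasp point (between the pads) is the TCP (env.tcp_to_tips is the z of the fingertips in the tool frame, in m); z points along the fingers, y is the line along which they close (so a half turn about z gives the same grasp; the last joint's range is limited). The gripper opens to 85 mm and grips with 20 to 120 N. Pads are 22 mm wide; open, the fingers measure 114 mm over their backs; the gripper's body (76 mm by 85 mm) begins 54 mm behind the grasp point. The pads swing forward as they close: fully open they stand 13 mm farther back than shut.
Start: joints at [52.638, 21.807, 74.336, -0, 83.858, -12.336], TCP at [0.233, 0.498, 0.25] pointing down, gripper open.
Joint ranges: [-178.18, 178.18], [-50.72, 133.34], [12.68, 142.11], [-81.47, 261.47], [9.98, 163.14], [-165.26, 165.26]. Speed limits (degrees/s): [136.94, 136.94, 180, 180, 180, 180].

### API

Orientations are given as a 3x3 rotation matrix whose columns are the frame's x, y, z axes.
In Python, from rig import env gives the robot as it stands.
- The arm moves only by the tool servo_tool, never from a script. Its argument "steps" is a list of rows, each an object of numbers: "tx", "ty", "tz": the shift along the world's x, y, z in cm; "yaw": the turn about the world's z in degrees; "claw": the finger opening in cm, from 0 to 8.54. In form: [{"tx": .., "ty": .., "tz": .., "yaw": .., "claw": ..}, ...]. A call has 1 to 20 rows; each row shifts and turns the commanded pose from where the row before left it; what a row does not reach is not made up. A row lasts 1/10 s, in which the tool goes at most 50 mm and 8.59 degrees, less where a joint would pass 70% of its speed; a pose out of reach is approached as far as the arm can. A call with a gripper value outside its range is refused whole. The fingers move at their own pace and stop on an object; "newtons" is the grip in N (left out, the last holds). Time passes only in rows, so rows that do not move let the fingers close. It gives the time, the measured TCP pose, the force, the opening and the grip force at its end, in the units of the state.
- env.observe(): the state, without advancing time (a new reading comes with each control period).
- env.get_image(name): name is "side" or "top" or "wrist"; returns (picture, depth): 420x560x3 uint8, red, green, blue; 420x560 float32, m along the optical axis (not along the pixel's ray), 0 where there is no reading.
- env.camera_model(name): a dict with "fovy" (degrees; the focal length in pixels is half the picture's height over the tangent of half this angle, whatever the lens; pixels are square), "cx", "cy" (the principal point, pixels), "T" (4x4, takes a point from camera to world coordinates). Camera axes: x right, y down, z forward; pixel columns grow to the right and rows downward; lengths in m; the calibration is good to about 2 mm. The wrist camera is an equidistant fisheye: a pixel r from the principal point sees the ray r / f radians off the axis. A picture is of the moment at which its call begins: read the wrist's pose just before it. camera_model takes no time and is no camera call; for the wrist camera it gives the pose at the moment of the call.
- env.close_job(): hands the job in; it is judged then, once.
The state is a dict: "time_s": time; "q": joint angles; "qvel": joint speeds; "joint_efforts": joint torques, N m; "position": TCP position; "tool_rot": TCP orientation; "ft_force": force on the tool from outside, world axes, zero at the start; "wrist_torque": the same for the moment, N m; "grip_width": finger opening in m; "gripper_force": force on a finger pad.
Only numpy, scipy, OpenCV 4.12 (cv2) and the standard library are available. Lean on these libraries where they do the work, as an engineer would, in place of code of your own. Each camera call takes 0.05 s, during which the arm holds its last target. There are 200 camera calls.

### The job

Take the yellow dust cap off the bayonet socket of the test rig and set it down (do not drop it) on the bare counter, clear of the rig. Then lift the black probe head out of its stand, enter it upright in the socket with its two pins in the two slots, without ramming it, and press it straight down on the socket's spring with a steady push of about 10 newtons, the flange a few millimetres short of the rim, so that a colleague can turn the locking ring. Finish while still gripping and pressing it like that, and leave the generator, caliper, red torque handle and sample tube where they lie.

Things in the scene. Friction and masses are not known exactly. Their poses are not given: they have to be found in the camera images.
- rig: Dull aluminium test rig, fixed, left or right of the robot (the stand is on the other side): base plate 150 (x) x 130 mm, top at 16 mm; 90 x 90 mm deck, top at 40 mm, carrying the chrome socket, whose axis is 18 mm to -x of the origin; grey terminal box on the +x side, top at 50 mm. Origin: centre of the underside, on the counter.
- socket_mouth (a point): Centre of the socket's mouth at rim level, 80 mm above the counter; z up. Chrome tube 54 mm wide, bore 32 mm; two vertical slots in the bore wall at +x and -x (the rig's axes), 10 mm wide, out to 22 mm from the axis, open at the top, as deep as the bore. Knurled locking ring 67 mm wide round it, top 8 mm below the rim, a white mark by each slot; it does not turn here.
- contact: Brass disc in the bore, 26 mm wide, on a vertical spring. Origin: its underside's centre, 6 mm below its top face. Free, the top face lies 18 mm below the rim; it pushes up with 4 N when first moved and 1 N more per mm pressed (10 N at 6 mm, with the probe's flange then 4 mm above the rim); travel 14 mm.
- cap: Yellow dust cap, 50 g, loose on the socket: stem 28 mm wide, 12 mm long (in the bore), disc 52 mm wide, 5 mm thick (on the rim), round knob 22 mm wide, 30 mm tall on top. Origin: centre of the stem's underside; z up. On the counter it stands on its stem. The counter 100 mm from the stand towards the rig's side, at 0.46 m ahead of the robot base, is bare.
- probe: Black head, 0.22 kg, loose, upright. Origin: nose underside centre; z up. Nose 28 mm wide and long, lowest 6 mm tapered to 18 mm. Two steel pins, 6 mm thick, along +x and -x to 19.5 mm from the axis, 14 mm up; white marks above them on flange, body, top. Flange 50 mm wide, 28-33 mm up; round grip body 38 mm wide, 33-86 mm up; top at 96 mm. Flange is 10 mm over the rim as the nose meets the disc.
- stand: Grey plastic ring stand fixed to the counter: 68 mm across (foot 84 mm), 34 mm high, hole 43 mm; the probe head's flange rests on its top, the nose hangs free inside, 6 mm above the counter. Origin: centre of its underside.
- generator: Bystander: flat titanium pulse generator with clear header, 57 x 48 x 8 mm, loose. Origin: centre of the underside.
- caliper: Bystander: steel caliper lying flat, 230 mm long along its x, 12 mm high, loose. Origin: middle of the underside of its beam.
- torque_handle: Bystander: red torque handle, 187 mm long along x, 30 mm high, lying loose. Origin: underside, near the middle.
- rack: White block 60 x 60 x 45 mm, fixed, with a hole that holds the sample tube. Origin: centre of the underside.
- tube: Bystander: glass sample tube with blue stopper, 18 mm across, 101 mm long, standing loose in the rack, its top 111 mm above the counter. Origin: its lower end.
There are look-alikes about, which are no part of the job. Leave any pink or turquoise look-alike of the probe alone.

How it is judged (in metres and radians):
On the way, in this order (a step that is already met when the one before it is completed fails the run):
1. the dust cap is off the socket, at rest on the counter and let go, while the probe head is still in its stand (height (world z) of cap below 0.03 m and horizontal distance between cap and socket_mouth above 0.07 m and contact force between cap and rig below 0.05 N and contact force between the fingers and cap below 0.05 N and linear speed of cap below 0.02 m/s and distance of probe from where it was at the start of the episode below 0.02 m), for 0.2 s.
2. the probe head is held by the fingers, lifted clear of its stand (z of probe in the frame of stand above 0.036 m and contact force between the fingers and probe above 1 N), for 0.1 s.
3. the nose is in the bore, upright, its pins down in the slots (z of probe in the frame of socket_mouth below -0.017 m and horizontal distance between probe and socket_mouth below 0.005 m and angle between the x axis of probe and the x axis of socket_mouth, either way round below 0.3 rad and angle between probe's own z axis and vertical below 0.12 rad), for 0.1 s.
At the end, for the whole second after the job is handed in: Still gripped, upright (0.1 rad), centred (4 mm), pins in slots, the probe head presses the sprung contact with 7 to 13 N, nose 20 to 27.5 mm below the rim, under 22 N on the rig in all; the cap lies still and released on the counter, off the rig, over 70 mm from the socket axis (contact force between probe and contact between 7 and 13 N and contact force between probe and rig below 22 N and contact force between the fingers and probe above 3 N and z of probe in the frame of socket_mouth between -0.0275 and -0.02 m and horizontal distance between probe and socket_mouth below 0.004 m and angle between the x axis of probe and the x axis of socket_mouth, either way round below 0.3 rad and angle between probe's own z axis and vertical below 0.1 rad and linear speed of probe below 0.01 m/s and height (world z) of cap below 0.03 m and horizontal distance between cap and socket_mouth above 0.07 m and contact force between cap and rig below 0.05 N and contact force between the fingers and cap below 0.05 N and linear speed of cap below 0.02 m/s); the arm keeps its last pose, push and grip.
It fails at once if the probe head is rammed into the rig with more than 40 N (contact force between probe and rig above 40 N).
It fails at once if the dust cap is dropped or thrown (falls free faster than 1 m/s) (linear speed of cap above 1 m/s and contact force between the fingers and cap below 0.05 N).
It fails at once if the probe head is dropped (falls free faster than 0.7 m/s) (linear speed of probe above 0.7 m/s and contact force between the fingers and probe below 0.05 N).
It fails at once if the generator, caliper, torque handle or sample tube is moved by more than 15 mm, or the tube tipped (distance of any of generator, caliper, torque_handle, tube from where it was at the start of the episode above 0.015 m or angle between tube's own z axis and vertical above 0.3 rad).
It also fails if it takes over 51 s, if anything falls off the work surface, if the arm or the gripper's body presses on something with over 40 N, if the wrist force passes 120 N, or if a joint passes its speed limit or range.

## Working session

There is one attempt and no reset: what is moved stays moved. The work goes in short steps, Python scripts to look and compute and a tool call to move; the robot and the scene stay as the last step left them, time stands still between calls to the robot, and variables do not carry over. Pictures are saved under pics/ and viewed, at most 10 in all, crops included, and the job is handed in when it is done.

Besides the shell and the picture viewer there is one more tool, called by a JSON object that holds its "method" and its "body". servo_tool: Moves the arm, as the interface text tells. Its arguments: {"type":"object","properties":{"steps":{"type":"array"},"newtons":{"type":"number"}},"required":["steps"]}

```bash
mkdir -p pics; ls; python3 - <<'E'
from rig import env
import cv2,numpy as np
for n in ["side","top"]:
    im,d=env.get_image(n); np.savez(f"pics/{n}0.npz",im=im,d=d)
    cv2.imwrite(f"pics/{n}0.png",im[:,:,::-1])
    print(n,{k:np.round(v,3) for k,v in env.camera_model(n).items()})
print(env.tcp_to_tips,env.observe()["time_s"],np.round(env.observe()["tool_rot"],3))
E
```

```text
pics
side {'fovy': np.float64(57.689), 'cx': np.float64(279.789), 'cy': np.float64(212.418), 'T': array([[ 0.895, -0.314,  0.315,  0.325],
       [-0.445, -0.599,  0.666, -0.618],
       [-0.02 , -0.736, -0.676,  0.716],
       [ 0.   ,  0.   ,  0.   ,  1.   ]])}
top {'fovy': np.float64(49.562), 'cx': np.float64(277.403), 'cy': np.float64(209.74), 'T': array([[ 0.012, -0.986,  0.169,  0.454],
       [-1.   , -0.016, -0.022,  0.01 ],
       [ 0.025, -0.169, -0.985,  1.159],
       [ 0.   ,  0.   ,  0.   ,  1.   ]])}
0.019 0.1 [[-0.906  0.423 -0.001]
 [ 0.423  0.906 -0.001]
 [ 0.    -0.001 -1.   ]]
```

View pics/top0.png

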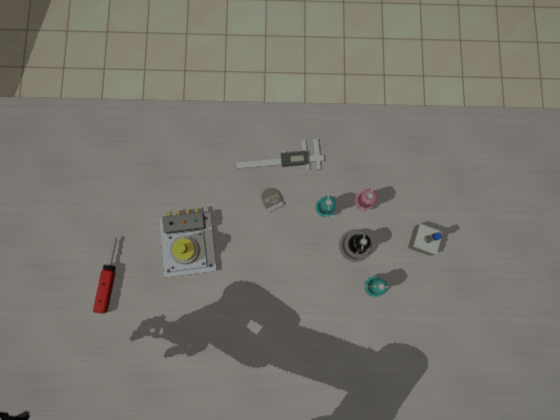

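View pics/side0.png

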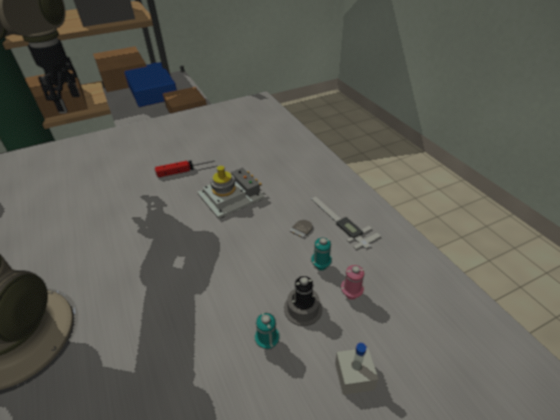

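The top view shows the rig at (187,245) with the cap at (184,249), and the stand with the black probe at (358,243). The pink and turquoise look-alikes are at (366,200), (326,206) and (376,287), the rack is at (428,240), and the counter around (270,250) is bare. The side view has the cap at (222,180) and the probe at (304,290).

```bash
cat > h.py <<'E'
import numpy as np,cv2
from rig import env
def rays(n,uv,m=None):
    m=m or env.camera_model(n); uv=np.atleast_2d(np.asarray(uv,float))
    f=210/np.tan(np.radians(m["fovy"])/2); p=(uv-[m["cx"],m["cy"]])/f
    if n=="wrist":
        r=np.linalg.norm(p,axis=1,keepdims=True)+1e-9
        d=np.hstack([p/r*np.sin(r),np.cos(r)])
    else: d=np.hstack([p,np.ones((len(p),1))])
    return m["T"][:3,3],d@m["T"][:3,:3].T
def plane(n,uv,z,m=None):
    o,d=rays(n,uv,m); return o+d*((z-o[2])/d[:,2])[:,None]
def cloud(n,mask,dep,m=None):
    v,u=np.nonzero(mask&(dep>0)); m=m or env.camera_model(n)
    o,d=rays(n,np.c_[u,v],m); zc=d@m["T"][:3,2]
    return o+d*(dep[v,u]/zc)[:,None]
def tri(L):  # list of (o,d): nearest point to rays
    A=0;b=0
    for o,d in L:
        d=d/np.linalg.norm(d); P=np.eye(3)-np.outer(d,d); A=A+P; b=b+P@o
    x=np.linalg.solve(A,b); return x,[np.linalg.norm((np.eye(3)-np.outer(d,d)/(d@d))@(x-o)) for o,d in L]
def hsv(im): return cv2.cvtColor(im,cv2.COLOR_RGB2HSV)
E
python3 - <<'E'
from h import *
np.set_printoptions(precision=4,suppress=True)
R={}
for n in ["top","side"]:
    z=np.load(f"pics/{n}0.npz"); im,d=z["im"],z["d"]; h=hsv(im)
    y=(h[...,0]>20)&(h[...,0]<35)&(h[...,1]>140)&(h[...,2]>70)
    c=cloud(n,y,d); c=c[(c[:,2]>.06)&(c[:,2]<.2)]; print(n,"yellow",len(c),"zmax",np.percentile(c[:,2],[5,50,90,97]))
    k=c[c[:,2]>.108]; print(" knob top",k.mean(0),k.min(0),k.max(0),len(k))
    dk=c[(c[:,2]>.08)&(c[:,2]<.09)]; print(" disc",dk.mean(0),dk.min(0),dk.max(0))
    # probe: points of whole cloud near
    a=cloud(n,np.ones(d.shape,bool),d)
    b=a[(a[:,2]>.09)&(a[:,1]<-.1)&(a[:,1]>-.26)&(a[:,0]>.3)&(a[:,0]<.5)]
    print(" probe top",len(b),b.mean(0) if len(b) else "", b.max(0),b.min(0))
    b=a[(a[:,2]>.028)&(a[:,2]<.045)&(a[:,1]<-.12)&(a[:,1]>-.26)&(a[:,0]>.33)&(a[:,0]<.48)]
    print(" stand",len(b),b.min(0),b.max(0))
    b=a[(a[:,2]>.01)&(a[:,2]<.13)&(a[:,1]>.1)&(a[:,1]<.34)&(a[:,0]>.3)&(a[:,0]<.6)]
    print(" rig",b.min(0),b.max(0))
    for (u,v) in ([(326,206),(366,200),(376,287),(273,201),(358,243),(184,249),(428,240)] if n=="top" else []): print(u,v,plane(n,[u,v],.05)[0])
    if n=="top":
        q=(a[:,2]>.012)&(a[:,2]<.019)&(a[:,1]>.1)&(a[:,1]<.34)&(a[:,0]>.3)&(a[:,0]<.6)
        print("plate",cv2.minAreaRect(a[q][:,:2].astype(np.float32)*1000))
        q=(abs(a[:,2]-.0475)<.006)&(a[:,1]>.14)&(a[:,1]<.32)&(a[:,0]>.44)&(a[:,0]<.56)
        print("box",cv2.minAreaRect(a[q][:,:2].astype(np.float32)*1000))
m=env.camera_model("wrist"); print(m["fovy"],m["T"],env.observe()["tool_rot"],env.observe()["position"])
E
```

```text
top yellow 326 zmax [0.0816 0.086  0.115  0.1166]
 knob top [0.5427 0.2058 0.1146] [0.5321 0.1957 0.1086] [0.5534 0.218  0.1194] 76
 disc [0.5413 0.2043 0.085 ] [0.5207 0.1824 0.0805] [0.5657 0.2299 0.0898]
 probe top 69 [ 0.4618 -0.2518  0.0937] [ 0.4776 -0.239   0.0992] [ 0.4476 -0.2598  0.0901]
 stand 81 [ 0.4375 -0.2595  0.0294] [ 0.4786 -0.2327  0.044 ]
 rig [0.48   0.135  0.0104] [0.5998 0.2793 0.1194]
326 206 [ 0.6562 -0.136   0.05  ]
366 200 [ 0.6731 -0.2363  0.05  ]
376 287 [ 0.4592 -0.256   0.05  ]
273 201 [ 0.6667 -0.0042  0.05  ]
358 243 [ 0.5652 -0.2142  0.05  ]
184 249 [0.5447 0.2102 0.05  ]
428 240 [ 0.5751 -0.3879  0.05  ]
plate ((547.3375244140625, 206.98629760742188), (122.57288360595703, 130.7598114013672), 7.841531753540039)
box ((531.4901733398438, 204.500732421875), (66.89668273925781, 89.6749496459961), 6.935493469238281)
side yellow 195 zmax [0.0833 0.0862 0.1135 0.1153]
 knob top [0.542  0.2046 0.1136] [0.5342 0.1967 0.1084] [0.5504 0.216  0.1164] 31
 disc [0.5415 0.2008 0.0851] [0.5186 0.1818 0.0824] [0.5676 0.2294 0.0898]
 probe top 69 [ 0.46   -0.2529  0.0945] [ 0.4748 -0.2381  0.0976] [ 0.4463 -0.2599  0.0901]
 stand 47 [ 0.4365 -0.2599  0.0301] [ 0.4792 -0.2349  0.0444]
 rig [0.477  0.1356 0.01  ] [0.6    0.268  0.1164]
65.70646984690485 [[ 0.4239  0.8736  0.2392  0.17  ]
 [ 0.9057 -0.4086 -0.1128  0.5269]
 [-0.0008  0.2645 -0.9644  0.3739]
 [ 0.      0.      0.      1.    ]] [[-0.9061  0.423  -0.0008]
 [ 0.423   0.9061 -0.001 ]
 [ 0.0003 -0.0012 -1.    ]] [0.2325 0.4982 0.2498]
```

Cap knob: both views put its axis at (0.542, 0.205) and its top at about 0.115 (expected 0.115, so this holds). My window around the probe caught the turquoise look-alike instead. The real probe is near (0.57, -0.21), and I'll measure it properly from hover. Moving over the cap first.

{"method": "servo_tool", "body": {"steps": [{"tx": 1,"ty": -1,"yaw": 2,"claw": 8.5},{"tx": 2,"ty": -2,"yaw": 2},{"tx": 2.8,"ty": -2.6,"yaw": 2},{"tx": 2.8,"ty": -2.6,"yaw": 2},{"tx": 2.8,"ty": -2.6,"yaw": 2},{"tx": 2.8,"ty": -2.6,"yaw": 2},{"tx": 2.8,"ty": -2.6,"yaw": 2},{"tx": 2.8,"ty": -2.6,"yaw": 2},{"tx": 2.8,"ty": -2.6,"yaw": 2,"tz": -1},{"tx": 2.8,"ty": -2.6,"yaw": 2,"tz": -1},{"tx": 2.8,"ty": -2.6,"yaw": 2,"tz": -1},{"tx": 1.7,"ty": -2,"yaw": 2,"tz": -1},{"tx": 1,"ty": -1,"yaw": 1},{},{}], "newtons": 40}}

```text
invalid input at $.steps[0]: expected keys tx, ty, tz, yaw, claw
```

```bash
python3 - <<'E'
from h import *
np.set_printoptions(precision=4,suppress=True)
s=env.observe(); print(s["time_s"],s["position"],s["tool_rot"][:,1],s["q"],s["ft_force"])
m=env.camera_model("wrist"); im,d=env.get_image("wrist"); np.savez("pics/w1.npz",im=im,d=d,T=m["T"])
cv2.imwrite("pics/w1.png",im[:,:,::-1])
h=hsv(im); y=(h[...,0]>20)&(h[...,0]<35)&(h[...,1]>140)&(h[...,2]>70)
c=cloud("wrist",y,d,m); print(len(c),np.percentile(c[:,2],[5,50,95]))
k=c[(c[:,2]>.112)&(c[:,2]<.12)]; print("knob",k.mean(0),k.min(0),k.max(0))
k=c[(c[:,2]>.082)&(c[:,2]<.088)]; print("disc",k.mean(0),k.min(0),k.max(0)); print(cv2.minEnclosingCircle(k[:,:2].astype(np.float32)*1000))
# probe in top/side
for n in ["top","side"]:
    z=np.load(f"pics/{n}0.npz"); a=cloud(n,np.ones(z["d"].shape,bool),z["d"])
    w=(abs(a[:,0]-.565)<.06)&(abs(a[:,1]+.21)<.06)
    t=a[w&(a[:,2]>.097)]; print(n,t.mean(0),t.min(0),t.max(0)) if len(t) else 0
    t=a[w&(abs(a[:,2]-.036)<.006)]; print(n,"stand",cv2.minEnclosingCircle(t[:,:2].astype(np.float32)*1000))
E
```

```text
0.1 [0.2325 0.4982 0.2498] [ 0.423   0.9061 -0.0012] [ 52.6378  21.8365  74.3784  -0.0006  83.8568 -12.3366] [ 0.1682 -0.4182  0.2303]Traceback (most recent call last):
  File "<stdin>", line 7, in <module>
    return _quantile_unchecked(
        a, q, axis, out, overwrite_input, method, keepdims, weights)
    return _ureduce(a,
                    func=_quantile_ureduce_func,
    ...<5 lines>...
                    overwrite_input=overwrite_input,
                    method=method)
    r = func(a, **kwargs)
    result = _quantile(arr,
                       quantiles=q,
    ...<2 lines>...
                       out=out,
                       weights=wgt)
    slices_having_nans = np.isnan(arr[-1, ...])
                                  ~~~^^^^^^^^^
IndexError: index -1 is out of bounds for axis 0 with size 0
```

View pics/w1.png

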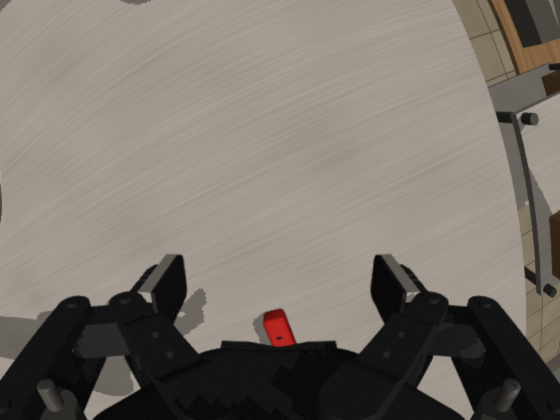

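The move was refused because every row needs all five keys. The wrist picture still shows the empty counter at the start pose, with the red handle at (280,325), and the view is centred robot-ward of the fingers.

{"method": "servo_tool", "body": {"steps": [{"tx": 1,"ty": -1,"tz": 0,"yaw": 2,"claw": 8.5},{"tx": 2,"ty": -2,"tz": 0,"yaw": 2,"claw": 8.5},{"tx": 3,"ty": -2.6,"tz": 0,"yaw": 2,"claw": 8.5},{"tx": 3,"ty": -2.6,"tz": 0,"yaw": 2,"claw": 8.5},{"tx": 3,"ty": -2.6,"tz": 0,"yaw": 2,"claw": 8.5},{"tx": 3,"ty": -2.6,"tz": 0,"yaw": 2,"claw": 8.5},{"tx": 3,"ty": -2.6,"tz": 0,"yaw": 2,"claw": 8.5},{"tx": 3,"ty": -2.6,"tz": 0,"yaw": 2,"claw": 8.5},{"tx": 3,"ty": -2.6,"tz": -1,"yaw": 2,"claw": 8.5},{"tx": 3,"ty": -2.6,"tz": -1,"yaw": 2,"claw": 8.5},{"tx": 3,"ty": -2.6,"tz": -1,"yaw": 2,"claw": 8.5},{"tx": 3,"ty": -2,"tz": 0,"yaw": 2,"claw": 8.5},{"tx": 1.5,"ty": -1,"tz": 0,"yaw": 1,"claw": 8.5},{"tx": 0,"ty": 0,"tz": 0,"yaw": 0,"claw": 8.5},{"tx": 0,"ty": 0,"tz": 0,"yaw": 0,"claw": 8.5}], "newtons": 40}}

```text
time_s: 1.65
position: [0.5772, 0.2045, 0.2199]
tool_rot: [[-1.0, 0.001, -0.001], [0.001, 1.0, 0.0], [0.001, 0.0, -1.0]]
ft_force: [-0.8, -0.2, -0.2]
grip_width: 0.0853
gripper_force: 0.0
```

```bash
python3 - <<'E'
from h import *
np.set_printoptions(precision=4,suppress=True)
s=env.observe(); print(s["time_s"],s["position"],s["tool_rot"][:,1],s["q"],s["ft_force"])
m=env.camera_model("wrist"); im,d=env.get_image("wrist"); np.savez("pics/w2.npz",im=im,d=d,T=m["T"])
cv2.imwrite("pics/w2.png",im[:,:,::-1])
h=hsv(im); y=(h[...,0]>20)&(h[...,0]<35)&(h[...,1]>140)&(h[...,2]>70)
c=cloud("wrist",y,d,m); print(len(c),np.percentile(c[:,2],[5,50,95]) if len(c) else "")
k=c[(c[:,2]>.112)&(c[:,2]<.12)]; 
if len(k): print("knob",k.mean(0),k.min(0),k.max(0))
k=c[(c[:,2]>.082)&(c[:,2]<.088)]
if len(k): print("disc",k.mean(0),k.min(0),k.max(0),cv2.minEnclosingCircle(k[:,:2].astype(np.float32)*1000))
for n in ["top","side"]:
    z=np.load(f"pics/{n}0.npz"); a=cloud(n,np.ones(z["d"].shape,bool),z["d"])
    w=(abs(a[:,0]-.565)<.06)&(abs(a[:,1]+.21)<.06)
    t=a[w&(a[:,2]>.095)]; print(n,t.mean(0),t.min(0),t.max(0)) if len(t) else 0
    t=a[w&(abs(a[:,2]-.036)<.006)]; print(n,"stand",cv2.minEnclosingCircle(t[:,:2].astype(np.float32)*1000))
E
```

```text
1.65 [0.5772 0.2045 0.2199] [0.0011 1.     0.0001] [  8.4392  29.3692  66.7417   0.0141  83.9503 -81.4989] [-0.8117 -0.1803 -0.1935]
3195 [0.0842 0.0858 0.1159]
knob [0.5402 0.2082 0.1153] [0.5295 0.1974 0.1123] [0.5512 0.219  0.1176]
disc [0.5391 0.2076 0.0855] [0.5153 0.1829 0.0827] [0.5656 0.2329 0.0877] ((540.4862670898438, 207.91567993164062), 25.436704635620117)
top [ 0.5645 -0.2153  0.0988] [ 0.5467 -0.2331  0.0951] [ 0.5795 -0.1998  0.1077]
top stand ((564.6088256835938, -216.22303771972656), 34.54270553588867)
side [ 0.5631 -0.2157  0.0984] [ 0.5468 -0.2324  0.095 ] [ 0.5814 -0.2023  0.1035]
side stand ((563.1566162109375, -214.38624572753906), 35.22220993041992)
```

View pics/w2.png

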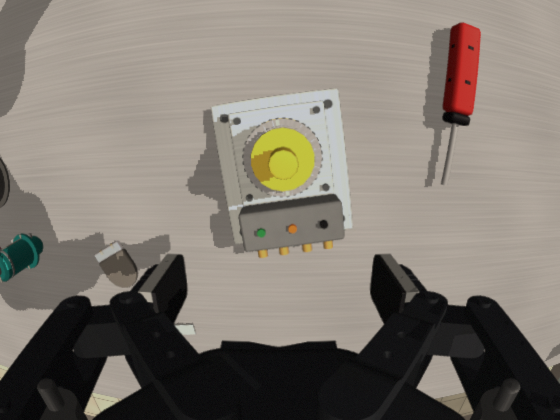

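The wrist view shows the cap at (283,160) on the rig, with the grey terminal box below it at (290,225) and the fingers clear of both. Two viewpoints agree on the cap axis, (0.5403, 0.208), with the top at 0.1155. Grasping the knob.

{"method": "servo_tool", "body": {"steps": [{"tx": -1.2,"ty": 0.1,"tz": 0,"yaw": 0,"claw": 5},{"tx": -1.5,"ty": 0.2,"tz": -1,"yaw": 0,"claw": 5},{"tx": -1.0,"ty": 0.05,"tz": -2,"yaw": 0,"claw": 5},{"tx": 0,"ty": 0,"tz": -2,"yaw": 0,"claw": 5},{"tx": 0,"ty": 0,"tz": -2,"yaw": 0,"claw": 5},{"tx": 0,"ty": 0,"tz": -2,"yaw": 0,"claw": 5},{"tx": 0,"ty": 0,"tz": -1.5,"yaw": 0,"claw": 5},{"tx": 0,"ty": 0,"tz": -0.7,"yaw": 0,"claw": 5},{"tx": 0,"ty": 0,"tz": 0,"yaw": 0,"claw": 5},{"tx": 0,"ty": 0,"tz": 0,"yaw": 0,"claw": 1.5},{"tx": 0,"ty": 0,"tz": 0,"yaw": 0,"claw": 1.5},{"tx": 0,"ty": 0,"tz": 0,"yaw": 0,"claw": 1.5},{"tx": 0,"ty": 0,"tz": 0,"yaw": 0,"claw": 1.5},{"tx": 0,"ty": 0,"tz": 0,"yaw": 0,"claw": 1.5}], "newtons": 40}}

```text
time_s: 3.1
position: [0.541, 0.2081, 0.1094]
tool_rot: [[-1.0, 0.0, 0.002], [0.0, 1.0, 0.001], [-0.002, 0.001, -1.0]]
ft_force: [-1.1, 1.3, 6.3]
grip_width: 0.0203
gripper_force: 39.5
```

```bash
python3 - <<'E'
from h import *
np.set_printoptions(precision=4,suppress=True)
z=np.load("pics/w2.npz"); m=env.camera_model("wrist"); m["T"]=z["T"]
v,u=np.nonzero(z["d"]>0); a=cloud("wrist",np.ones(z["d"].shape,bool),z["d"],m)
w=(abs(a[:,0]-.55)<.12)&(abs(a[:,1]-.207)<.1)
for nm,lo,hi in [("plate",.011,.02),("deck",.035,.043),("box",.046,.054)]:
    k=np.zeros(z["d"].shape,np.uint8); s=w&(a[:,2]>lo)&(a[:,2]<hi); k[v[s],u[s]]=1
    k=cv2.morphologyEx(k,cv2.MORPH_OPEN,np.ones((3,3))); n,l,st,_=cv2.connectedComponentsWithStats(k); 
    q=(l[v,u]>0)&s; p=a[q]; print(nm,p.mean(0),cv2.minAreaRect(p[:,:2].astype(np.float32)*1000))
# white marks on the ring
h=hsv(z["im"]); p=plane("wrist",np.c_[u,v],.072,m); r=np.linalg.norm(p[:,:2]-[.5403,.208],axis=1)
s=(r>.0275)&(r<.0345)&(h[v,u,2]>200)&(h[v,u,1]<50)
for q in p[s]: print(np.round(np.degrees(np.arctan2(q[1]-.208,q[0]-.5403))),end=" ")
E
```

```text
plate [0.5378 0.2079 0.0164] ((557.9721069335938, 210.58282470703125), (149.8075714111328, 130.67062377929688), 7.984416961669922)
deck [0.5412 0.2085 0.0403] ((568.6422119140625, 212.22201538085938), (147.26698303222656, 90.6491928100586), 8.350391387939453)
box [0.6081 0.2177 0.0504] ((609.4472045898438, 217.8715362548828), (39.619991302490234, 100.41139221191406), 7.857308864593506)
-156.0 -157.0
```

Deck, plate and box all give a rig yaw of about +8°. Their origin puts the socket at (0.540, 0.208), the same as the cap axis. The knob is held, so lifting and carrying it to the bare spot at about (0.46, 0.013).

{"method": "servo_tool", "body": {"steps": [{"tx": 0,"ty": 0,"tz": 0.5,"yaw": 0,"claw": 1.5},{"tx": 0,"ty": 0,"tz": 1,"yaw": 0,"claw": 1.5},{"tx": 0,"ty": 0,"tz": 1.5,"yaw": 0,"claw": 1.5},{"tx": 0,"ty": 0,"tz": 1.5,"yaw": 0,"claw": 1.5},{"tx": -0.5,"ty": -1,"tz": 0.5,"yaw": 0,"claw": 1.5},{"tx": -1,"ty": -2.5,"tz": 0,"yaw": 0,"claw": 1.5},{"tx": -1,"ty": -2.5,"tz": 0,"yaw": 0,"claw": 1.5},{"tx": -1,"ty": -2.5,"tz": 0,"yaw": 0,"claw": 1.5},{"tx": -1,"ty": -2.5,"tz": 0,"yaw": 0,"claw": 1.5},{"tx": -1,"ty": -2.5,"tz": 0,"yaw": 0,"claw": 1.5},{"tx": -1,"ty": -2.5,"tz": -1,"yaw": 0,"claw": 1.5},{"tx": -1,"ty": -2.5,"tz": -2,"yaw": 0,"claw": 1.5},{"tx": -0.5,"ty": -1,"tz": -2,"yaw": 0,"claw": 1.5},{"tx": 0,"ty": 0,"tz": -2,"yaw": 0,"claw": 1.5},{"tx": 0,"ty": 0,"tz": -1.5,"yaw": 0,"claw": 1.5},{"tx": 0,"ty": 0,"tz": -1,"yaw": 0,"claw": 1.5},{"tx": 0,"ty": 0,"tz": -0.7,"yaw": 0,"claw": 1.5},{"tx": 0,"ty": 0,"tz": 0,"yaw": 0,"claw": 1.5},{"tx": 0,"ty": 0,"tz": 0,"yaw": 0,"claw": 1.5}]}}

```text
time_s: 5.0
position: [0.4608, 0.0128, 0.0567]
tool_rot: [[-1.0, 0.0, 0.001], [0.0, 1.0, -0.0], [-0.001, -0.0, -1.0]]
ft_force: [-0.3, 0.2, 0.4]
grip_width: 0.0208
gripper_force: 39.3
```

```bash
python3 - <<'E'
from h import *
np.set_printoptions(precision=4,suppress=True)
for n in ["side","top"]:
    im,d=env.get_image(n); h=hsv(im); y=(h[...,0]>20)&(h[...,0]<35)&(h[...,1]>140)&(h[...,2]>60)
    c=cloud(n,y,d); c=c[(abs(c[:,0]-.46)<.08)&(abs(c[:,1])<.09)]; print(len(c),c.min(0),c.max(0),np.percentile(c[:,2],[2,25,50,75,98]))
    cv2.imwrite(f"pics/{n}1.png",cv2.resize(im[150:350,180:380,::-1],(600,600)))
s=env.observe(); print(s["position"],s["ft_force"])
E
```

```text
147 [ 0.4394 -0.0302  0.0275] [0.4858 0.0325 0.0906] [0.0286 0.0311 0.0321 0.033  0.0518]Traceback (most recent call last):
  File "<stdin>", line 5, in <module>
    return umr_minimum(a, axis, None, out, keepdims, initial, where)
ValueError: zero-size array to reduction operation minimum which has no identity
```

View pics/side1.png

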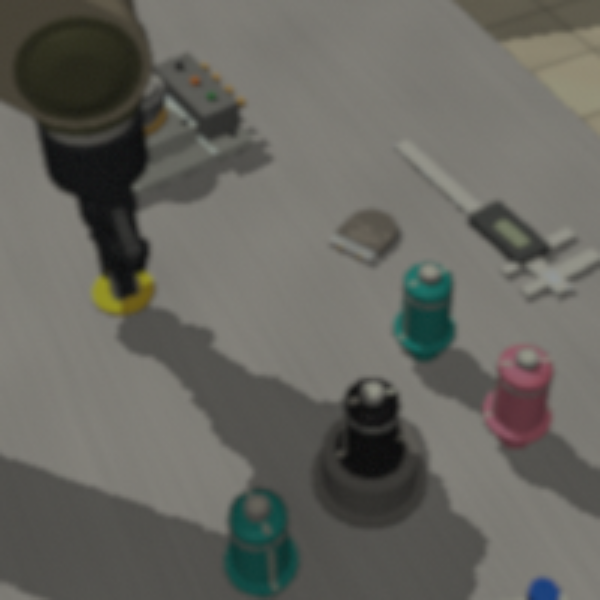

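The crop shows the cap level in the fingers at (122,292). Its disc top is at about 0.0325, so the stem is about 15 mm above the counter, which matches the TCP height. Setting it down.

{"method": "servo_tool", "body": {"steps": [{"tx": 0,"ty": 0,"tz": -0.6,"yaw": 0,"claw": 1.5},{"tx": 0,"ty": 0,"tz": -0.4,"yaw": 0,"claw": 1.5},{"tx": 0,"ty": 0,"tz": -0.3,"yaw": 0,"claw": 1.5},{"tx": 0,"ty": 0,"tz": -0.15,"yaw": 0,"claw": 1.5},{"tx": 0,"ty": 0,"tz": -0.1,"yaw": 0,"claw": 1.5},{"tx": 0,"ty": 0,"tz": 0,"yaw": 0,"claw": 1.5},{"tx": 0,"ty": 0,"tz": 0,"yaw": 0,"claw": 1.5}]}}

```text
time_s: 5.8
position: [0.4606, 0.0129, 0.0414]
tool_rot: [[-1.0, 0.0, 0.0], [0.0, 1.0, -0.0], [-0.0, -0.0, -1.0]]
ft_force: [-2.8, 0.6, 9.5]
grip_width: 0.0205
gripper_force: 40.3
```

The cap is resting (9.5 N upward). Opening, rising, and moving to hover over the probe.

{"method": "servo_tool", "body": {"steps": [{"tx": 0,"ty": 0,"tz": 0.05,"yaw": 0,"claw": 3},{"tx": 0,"ty": 0,"tz": 0,"yaw": 0,"claw": 5},{"tx": 0,"ty": 0,"tz": 0,"yaw": 0,"claw": 6},{"tx": 0,"ty": 0,"tz": 0,"yaw": 0,"claw": 6},{"tx": 0,"ty": 0,"tz": 1.5,"yaw": 0,"claw": 7},{"tx": 0,"ty": 0,"tz": 3,"yaw": 0,"claw": 7},{"tx": 0,"ty": 0,"tz": 4,"yaw": 0,"claw": 8},{"tx": 0,"ty": 0,"tz": 4,"yaw": 0,"claw": 8},{"tx": 1,"ty": -1.5,"tz": 3,"yaw": 0,"claw": 8},{"tx": 2,"ty": -3,"tz": 2,"yaw": 0,"claw": 8},{"tx": 2,"ty": -3,"tz": 0.5,"yaw": 0,"claw": 8},{"tx": 2,"ty": -3,"tz": 0,"yaw": 0,"claw": 8},{"tx": 2,"ty": -3,"tz": 0,"yaw": 0,"claw": 8},{"tx": 2,"ty": -3,"tz": 0,"yaw": 0,"claw": 8},{"tx": 2,"ty": -3,"tz": 0,"yaw": 0,"claw": 8},{"tx": 1,"ty": -2.3,"tz": 0,"yaw": 0,"claw": 8},{"tx": 0,"ty": -1,"tz": 0,"yaw": 0,"claw": 8},{"tx": 0,"ty": 0,"tz": 0,"yaw": 0,"claw": 8},{"tx": 0,"ty": 0,"tz": 0,"yaw": 0,"claw": 8}]}}

```text
time_s: 7.7
position: [0.6002, -0.2142, 0.2213]
tool_rot: [[-1.0, 0.0, -0.0], [0.0, 1.0, 0.001], [0.0, 0.001, -1.0]]
ft_force: [0.5, 0.5, 0.0]
grip_width: 0.0805
gripper_force: 0.0
```

```bash
python3 - <<'E'
from h import *
np.set_printoptions(precision=4,suppress=True)
s=env.observe(); print(s["time_s"],s["position"],s["tool_rot"][:,1])
m=env.camera_model("wrist"); im,d=env.get_image("wrist"); np.savez("pics/w3.npz",im=im,d=d,T=m["T"])
cv2.imwrite("pics/w3.png",im[:,:,::-1])
a=cloud("wrist",np.ones(d.shape,bool),d,m); w=(abs(a[:,0]-.564)<.055)&(abs(a[:,1]+.2155)<.055)
for nm,lo,hi in [("top",.098,.108),("flange",.036,.042),("stand",.031,.0365)]:
    t=a[w&(a[:,2]>lo)&(a[:,2]<hi)]; print(nm,len(t),t.mean(0),cv2.minEnclosingCircle(t[:,:2].astype(np.float32)*1000))
h=hsv(im); p=plane("wrist",np.c_[np.tile(np.arange(560),420),np.repeat(np.arange(420),560)],.102,m)
im2,d2=env.get_image("top"); np.savez("pics/t2.npz",im=im2,d=d2); hh=hsv(im2)
y=(hh[...,0]>20)&(hh[...,0]<35)&(hh[...,1]>140)&(hh[...,2]>50); c=cloud("top",y,d2); c=c[(abs(c[:,0]-.46)<.08)&(abs(c[:,1])<.09)]
print("cap",len(c)); 
if len(c): print(np.percentile(c,[2,50,98],axis=0))
E
```

```text
7.7 [ 0.6002 -0.2142  0.2213] [0.0002 1.     0.0005]
top 366 [ 0.5623 -0.2147  0.1024] ((561.8729248046875, -214.5004425048828), 14.794820785522461)
flange 473 [ 0.5484 -0.2154  0.0392] ((560.8650512695312, -215.0423126220703), 33.244144439697266)
stand 1598 [ 0.5591 -0.2151  0.0345] ((562.572021484375, -214.8324737548828), 34.59418487548828)
cap 292
[[ 0.4415 -0.0099  0.0129]
 [ 0.4613  0.0103  0.0181]
 [ 0.483   0.0324  0.0492]]
```

View pics/w3.png

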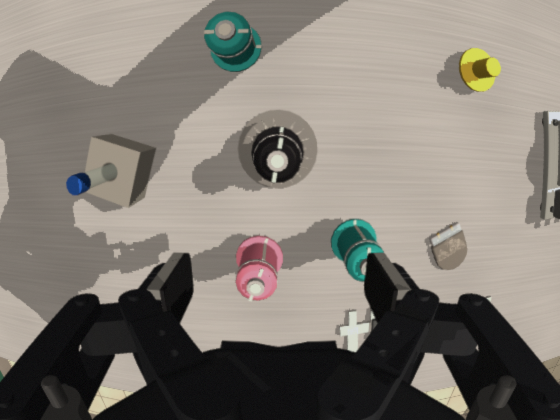

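The wrist view shows the cap standing upright on the counter at (480,70), and the probe in its stand at (277,155) with white marks running from (282,131) to (276,178). Next, the yaw from those marks.

```bash
python3 - <<'E'
from h import *
np.set_printoptions(precision=4,suppress=True)
z=np.load("pics/w3.npz"); m=env.camera_model("wrist"); m["T"]=z["T"]; im,d=z["im"],z["d"]; h=hsv(im)
k=np.zeros(d.shape,np.uint8); cv2.circle(k,(277,155),34,1,-1)
s=((h[...,2]>170)&(h[...,1]<60)&(k>0)).astype(np.uint8)
n,l,st,ce=cv2.connectedComponentsWithStats(s)
for i in range(1,n):
    c=cloud("wrist",l==i,d,m)
    print(st[i],ce[i], c.mean(0), np.degrees(np.arctan2(*(c.mean(0)[:2]-[.5624,-.2147])[::-1])), np.linalg.norm(c.mean(0)[:2]-[.5624,-.2147]))
    for p in [c]:
        if len(p)>8:
            vx,vy,*_=cv2.fitLine(p[:,:2].astype(np.float32),cv2.DIST_L2,0,.01,.01).ravel(); print("  line deg",np.degrees(np.arctan2(vy,vx)))
cv2.imwrite("pics/c3.png",cv2.resize(im[105:210,222:332,::-1],(660,600),interpolation=cv2.INTER_CUBIC))
E
```

```text
[265 126   2   3   5] [265.4 126.8] [ 0.5386 -0.226   0.0342] -154.59491250464524 0.026361013626632433
[280 127   3   5  13] [281.1538 129.2308] [ 0.5408 -0.2111  0.0403] 170.61849106399436 0.021907302095672057
  line deg -10.883049
[291 127   1   1   1] [291. 127.] [ 0.5388 -0.2017  0.0343] 151.20407269380271 0.026921138456816866
[297 132   3   2   3] [298.     132.6667] [ 0.5442 -0.1951  0.0344] 132.82989080404442 0.026786098356280052
[278 138   5  10  36] [280.0833 142.6944] [ 0.5494 -0.2125  0.0969] 170.4198724763871 0.01323148176928287
  line deg -9.60682
[306 139   1   1   1] [306. 139.] [ 0.5502 -0.1874  0.0344] 114.03739176633204 0.029932155083900555
[268 152  19  19 296] [276.8682 160.8446] [ 0.5626 -0.215   0.1026] -49.82211452253111 0.000346033971004869
  line deg 54.600513
[272 173   5   9  33] [274. 177.] [ 0.576  -0.2172  0.0971] -10.512448589423519 0.013800432012083103
  line deg -10.210007
[293 185   1   1   1] [293. 185.] [ 0.6023 -0.1978 -0.0004] 22.881272178289944 0.043352221207558564
[287 187   2   1   2] [287.5 187. ] [ 0.6039 -0.2039  0.0025] 14.582878826843247 0.04292337149577763
[290 186   1   1   1] [290. 186.] [ 0.6036 -0.2011 -0.0009] 18.31343786556608 0.04335226700486785
[273 188   2   1   2] [273.5 188. ] [ 0.6054 -0.219   0.0008] -5.730060402535847 0.043211535999623685
[277 189   1   1   1] [277. 189.] [ 0.6063 -0.2152  0.0017] -0.6768374490191483 0.04392187460757431
[284 188   2   1   2] [284.5 188. ] [ 0.6055 -0.2071  0.0004] 10.02365473764534 0.043758657241244024
```

View pics/c3.png

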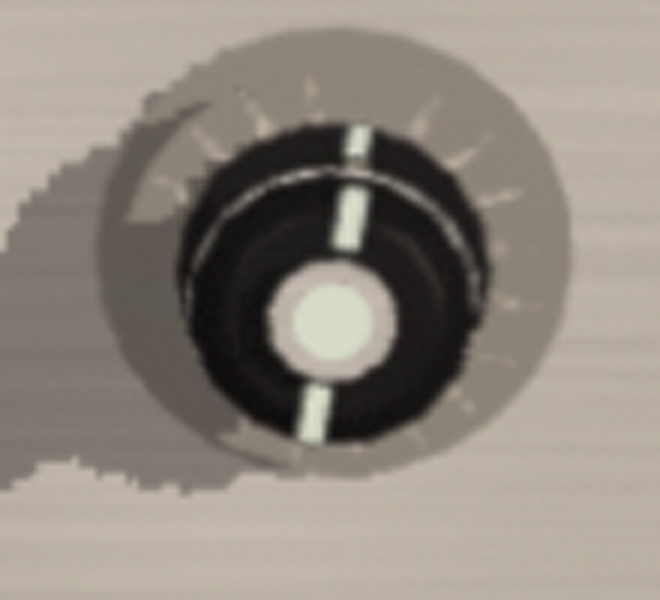

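The probe axis is at (0.5625, -0.215) and its top at 0.1025 (expected 0.102). The marks give a yaw of -10°, so it needs +18° to match the rig. Descending to grip the body at z ≈ 0.075.

{"method": "servo_tool", "body": {"steps": [{"tx": -1.2,"ty": -0.08,"tz": 0,"yaw": 0,"claw": 7.5},{"tx": -1.5,"ty": 0,"tz": -1,"yaw": 0,"claw": 7},{"tx": -1.07,"ty": 0,"tz": -1.5,"yaw": 0,"claw": 7},{"tx": 0,"ty": 0,"tz": -2,"yaw": 0,"claw": 7},{"tx": 0,"ty": 0,"tz": -2,"yaw": 0,"claw": 7},{"tx": 0,"ty": 0,"tz": -2,"yaw": 0,"claw": 7},{"tx": 0,"ty": 0,"tz": -2,"yaw": 0,"claw": 7},{"tx": 0,"ty": 0,"tz": -2,"yaw": 0,"claw": 7},{"tx": 0,"ty": 0,"tz": -1.5,"yaw": 0,"claw": 7},{"tx": 0,"ty": 0,"tz": -0.6,"yaw": 0,"claw": 7},{"tx": 0,"ty": 0,"tz": 0,"yaw": 0,"claw": 5},{"tx": 0,"ty": 0,"tz": 0,"yaw": 0,"claw": 4.5},{"tx": 0,"ty": 0,"tz": 0,"yaw": 0,"claw": 3},{"tx": 0,"ty": 0,"tz": 0,"yaw": 0,"claw": 3},{"tx": 0,"ty": 0,"tz": 0,"yaw": 0,"claw": 3},{"tx": 0,"ty": 0,"tz": 0,"yaw": 0,"claw": 3}], "newtons": 70}}

```text
time_s: 9.4
position: [0.5635, -0.2161, 0.0767]
tool_rot: [[-1.0, 0.0, 0.002], [0.0, 1.0, -0.001], [-0.002, -0.001, -1.0]]
ft_force: [0.1, 0.8, 6.2]
grip_width: 0.0365
gripper_force: 70.4
```

Gripped at 36.5 mm with 70 N. Lifting straight up, then carrying it over to the socket with +18° of yaw.

{"method": "servo_tool", "body": {"steps": [{"tx": 0,"ty": 0,"tz": 0.5,"yaw": 0,"claw": 3},{"tx": 0,"ty": 0,"tz": 1,"yaw": 0,"claw": 3},{"tx": 0,"ty": 0,"tz": 1.5,"yaw": 0,"claw": 3},{"tx": 0,"ty": 0,"tz": 2,"yaw": 0,"claw": 3},{"tx": 0,"ty": 0,"tz": 2,"yaw": 0,"claw": 3},{"tx": 0,"ty": 0,"tz": 2,"yaw": 0,"claw": 3},{"tx": 0,"ty": 0,"tz": 1.5,"yaw": 0,"claw": 3},{"tx": 0,"ty": 1,"tz": 1,"yaw": 0,"claw": 3},{"tx": -0.2,"ty": 2,"tz": 0.5,"yaw": 2,"claw": 3},{"tx": -0.2,"ty": 3,"tz": 0,"yaw": 2,"claw": 3},{"tx": -0.2,"ty": 3,"tz": 0,"yaw": 2,"claw": 3},{"tx": -0.2,"ty": 3,"tz": 0,"yaw": 2,"claw": 3},{"tx": -0.2,"ty": 3,"tz": 0,"yaw": 2,"claw": 3},{"tx": -0.2,"ty": 3,"tz": 0,"yaw": 2,"claw": 3},{"tx": -0.2,"ty": 3,"tz": 0,"yaw": 2,"claw": 3},{"tx": -0.2,"ty": 3,"tz": 0,"yaw": 2,"claw": 3},{"tx": -0.2,"ty": 3,"tz": 0,"yaw": 2,"claw": 3},{"tx": -0.2,"ty": 3,"tz": 0,"yaw": 0,"claw": 3},{"tx": -0.2,"ty": 3,"tz": 0,"yaw": 0,"claw": 3}]}}

```text
time_s: 11.3
position: [0.5394, 0.1166, 0.1949]
tool_rot: [[-0.95, -0.311, -0.002], [-0.311, 0.95, 0.0], [0.001, 0.001, -1.0]]
ft_force: [-0.0, 0.5, -2.0]
grip_width: 0.0365
gripper_force: 70.1
```

{"method": "servo_tool", "body": {"steps": [{"tx": 0,"ty": 3,"tz": 0,"yaw": 0,"claw": 3},{"tx": 0,"ty": 3,"tz": 0,"yaw": 0,"claw": 3},{"tx": 0,"ty": 2,"tz": 0,"yaw": 0,"claw": 3},{"tx": 0,"ty": 1,"tz": 0,"yaw": 0,"claw": 3},{"tx": 0,"ty": 0.3,"tz": 0,"yaw": 0,"claw": 3},{"tx": 0,"ty": 0,"tz": 0,"yaw": 0,"claw": 3},{"tx": 0,"ty": 0,"tz": 0,"yaw": 0,"claw": 3}]}}

```text
time_s: 12.0
position: [0.5409, 0.2063, 0.1952]
tool_rot: [[-0.951, -0.308, -0.0], [-0.308, 0.951, -0.0], [0.0, -0.0, -1.0]]
ft_force: [-0.2, -0.4, -2.5]
grip_width: 0.0365
gripper_force: 70.2
```

```bash
python3 - <<'E'
from h import *
np.set_printoptions(precision=4,suppress=True)
s=env.observe(); print(s["time_s"],s["position"],s["ft_force"],s["grip_width"])
m=env.camera_model("wrist"); im,d=env.get_image("wrist"); np.savez("pics/w4.npz",im=im,d=d,T=m["T"])
ims,ds=env.get_image("side"); np.savez("pics/s4.npz",im=ims,d=ds)
cv2.imwrite("pics/m4.png",np.hstack([cv2.resize(im[60:340,140:420,::-1],(400,400)),cv2.resize(ims[90:220,160:290,::-1],(400,400))]))
x,y,z=s["position"]
for n,dd,mm in [("wrist",d,m),("side",ds,None)]:
    a=cloud(n,np.ones(dd.shape,bool),dd,mm); w=np.linalg.norm(a[:,:2]-[x,y],axis=1)<.04
    for lo in np.arange(.11,.24,.01):
        t=a[w&(a[:,2]>lo)&(a[:,2]<lo+.01)]
        if len(t)>3: print(n,round(lo,2),len(t),t.min(0),t.max(0))
E
```

```text
12.0 [0.5409 0.2063 0.1952] [-0.2343 -0.3913 -2.508 ] 0.03647700922696654
wrist 0.15 1520 [0.5152 0.182  0.1528] [0.5482 0.229  0.16  ]
wrist 0.16 389 [0.5205 0.1879 0.16  ] [0.5407 0.2219 0.17  ]
wrist 0.17 459 [0.5206 0.1863 0.17  ] [0.5408 0.2218 0.18  ]
wrist 0.18 932 [0.5203 0.1745 0.18  ] [0.5422 0.2343 0.19  ]
wrist 0.19 1215 [0.5206 0.1742 0.19  ] [0.5428 0.235  0.2   ]
wrist 0.2 1678 [0.5202 0.1739 0.2   ] [0.5548 0.2348 0.21  ]
wrist 0.21 6122 [0.5183 0.1691 0.21  ] [0.5584 0.2403 0.22  ]
wrist 0.22 2877 [0.5172 0.1665 0.22  ] [0.5624 0.2457 0.23  ]
wrist 0.23 2206 [0.5181 0.1664 0.23  ] [0.563  0.2462 0.238 ]
side 0.12 4 [0.5352 0.1962 0.1259] [0.5453 0.2002 0.129 ]
side 0.13 35 [0.5228 0.193  0.1304] [0.5545 0.2073 0.1398]
side 0.14 18 [0.5231 0.194  0.1402] [0.5499 0.2068 0.1454]
side 0.15 82 [0.5173 0.1813 0.1514] [0.5652 0.2241 0.16  ]
side 0.16 47 [0.5228 0.1859 0.1602] [0.5587 0.2061 0.1696]
side 0.17 36 [0.5219 0.1821 0.17  ] [0.5562 0.2072 0.1796]
side 0.18 54 [0.5226 0.1748 0.18  ] [0.5551 0.2285 0.1898]
side 0.19 58 [0.5225 0.1746 0.1902] [0.5563 0.2267 0.2   ]
side 0.2 67 [0.5226 0.1748 0.2001] [0.5573 0.2375 0.2096]
side 0.21 85 [0.5213 0.1738 0.2101] [0.5547 0.2315 0.2198]
side 0.22 60 [0.5174 0.1723 0.2201] [0.5445 0.2395 0.2298]
side 0.23 31 [0.5186 0.1742 0.2303] [0.5425 0.2393 0.2397]
```

View pics/m4.png

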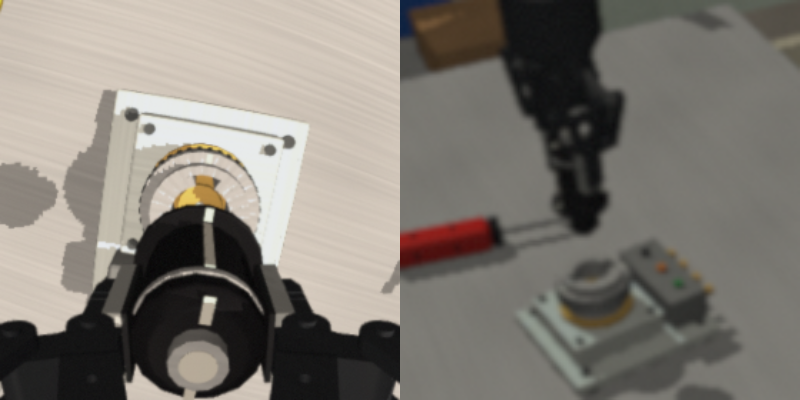

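The left crop (wrist) shows the probe upright in the fingers, its flange mark at (209,215) in line with the -x slot at (205,180). The right crop (side) shows the nose clear above the open socket. Next I'll fit both axes in the same wrist frame.

```bash
cat >> h.py <<'E'
from scipy.optimize import least_squares
def circ(p,r,c0):
    f=lambda c:np.linalg.norm(p[:,:2]-c,axis=1)-r
    s=least_squares(f,c0,loss="soft_l1",f_scale=.0005); return s.x,np.sqrt(np.mean(s.fun**2)),len(p)
def edge(p,c0,nb=72):  # outermost point per bearing
    a=np.degrees(np.arctan2(*(p[:,:2]-c0).T[::-1]))//5; r=np.linalg.norm(p[:,:2]-c0,axis=1)
    return np.array([p[a==b][np.argmax(r[a==b])] for b in np.unique(a)])
E
python3 - <<'E'
from h import *
np.set_printoptions(precision=4,suppress=True)
z=np.load("pics/w4.npz"); m=env.camera_model("wrist"); m["T"]=z["T"]; im,d=z["im"],z["d"]; h=hsv(im)
v,u=np.nonzero(d>0); a=cloud("wrist",np.ones(d.shape,bool),d,m); c0=np.array([.540,.207]); r=np.linalg.norm(a[:,:2]-c0,axis=1)
b=a[(a[:,2]>.161)&(a[:,2]<.195)&(r<.0215)&(r>.0165)&(a[:,0]<.537)]; print("body",circ(b,.019,c0))
for lo,hi in [(.161,.17),(.17,.18),(.18,.19)]:
    q=b[(b[:,2]>lo)&(b[:,2]<hi)]; print("  ",circ(q,.019,c0))
f=a[(a[:,2]>.150)&(a[:,2]<.16)&(r<.027)]; f2=edge(f[f[:,0]<.538],c0); print("flange z",np.median(f[:,2]),circ(f2,.025,c0))
s=a[(abs(a[:,2]-.08)<.0025)&(r<.03)]; e=edge(s,c0); e=e[np.linalg.norm(e[:,:2]-c0,axis=1)>.024]; print("rim z",np.median(s[:,2]) ,circ(e,.027,c0))
s=a[(abs(a[:,2]-.072)<.0025)&(r<.037)]; e=edge(s,c0); e=e[np.linalg.norm(e[:,:2]-c0,axis=1)>.03]; print("ring",circ(e,.0335,c0))
wm=(h[v,u,2]>150)&(h[v,u,1]<45)&(r<.026)&(a[:,2]>.15)
k=np.zeros(d.shape,np.uint8); k[v[wm],u[wm]]=1; n,l,st,ce=cv2.connectedComponentsWithStats(k)
for i in range(1,n):
    if st[i,4]>25:
        c=cloud("wrist",l==i,d,m); l2=cv2.fitLine(c[:,:2].astype(np.float32),cv2.DIST_L2,0,.01,.01).ravel(); print(ce[i],st[i,4],c.mean(0),np.degrees(np.arctan2(l2[1],l2[0])),c[:,2].min(),c[:,2].max())
# slot: points within bore-wall annulus missing at rim level
s=a[(abs(a[:,2]-.08)<.0025)&(r<.03)]; an=np.degrees(np.arctan2(s[:,1]-.208,s[:,0]-.5402))%360; rr=np.linalg.norm(s[:,:2]-[.5402,.208],axis=1)
print(np.histogram(an[(rr>.0165)&(rr<.0215)],bins=np.arange(120,260,5)))
E
```

```text
body (array([0.5403, 0.2071]), np.float64(0.00047524638865119453), 1701)
   (array([0.5404, 0.2072]), np.float64(0.0002807278181461613), 338)
   (array([0.5404, 0.2071]), np.float64(0.00037290765594984903), 444)
   (array([0.5403, 0.2071]), np.float64(0.000558766438202211), 590)
flange z 0.1580210477159442 (array([0.5403, 0.2069]), np.float64(0.0013268524850670509), 35)
rim z 0.08052191857898428 (array([0.5405, 0.2082]), np.float64(0.00015741425939369785), 41)
ring (array([0.5401, 0.2081]), np.float64(0.00047132790131256783), 46)
[286.0185 210.2593] 54 [0.5181 0.204  0.1585] 8.579647 0.15730652671721312 0.15995371487946894
[298.1667 255.0139] 72 [0.5217 0.2091 0.204 ] 82.8793 0.20265871871669833 0.20589953370856723
[284.9456 276.6259] 147 [0.5266 0.205  0.2155] 7.1502504 0.21378035213597774 0.21682811425992063
[221.6216 283.1892] 37 [0.5365 0.184  0.2155] 21.882063 0.21397082902399459 0.2215567693636324
[277.4802 316.223 ] 556 [0.5401 0.2066 0.2213] 56.602863 0.2198869422335093 0.22298075857492028
[271.622  337.7927] 82 [0.5546 0.2088 0.2157] 10.265002 0.2144289209535731 0.22165662608915793
(array([14, 14, 13, 13, 16, 15, 16, 13, 13, 14,  0,  0,  0,  0,  0,  0,  0,
       10, 14, 13, 15, 14, 14, 15, 15, 14, 12]), array([120, 125, 130, 135, 140, 145, 150, 155, 160, 165, 170, 175, 180,
       185, 190, 195, 200, 205, 210, 215, 220, 225, 230, 235, 240, 245,
       250, 255]))
```

In the same frame the probe axis is (0.5403, 0.2070) and upright, and the socket is (0.5403, 0.2082). Probe yaw is 7.7° against about 7.5–8° for the slot. Correcting +1.2 mm in y, lowering quickly to just above the rim, then slowly into the bore.

{"method": "servo_tool", "body": {"steps": [{"tx": 0,"ty": 0.12,"tz": 0,"yaw": 0,"claw": 3},{"tx": 0,"ty": 0,"tz": -1,"yaw": 0,"claw": 3},{"tx": 0,"ty": 0,"tz": -1.5,"yaw": 0,"claw": 3},{"tx": 0,"ty": 0,"tz": -1,"yaw": 0,"claw": 3},{"tx": 0,"ty": 0,"tz": -0.5,"yaw": 0,"claw": 3},{"tx": 0,"ty": 0,"tz": -0.2,"yaw": 0,"claw": 3},{"tx": 0,"ty": 0,"tz": -0.2,"yaw": 0,"claw": 3},{"tx": 0,"ty": 0,"tz": -0.2,"yaw": 0,"claw": 3},{"tx": 0,"ty": 0,"tz": -0.2,"yaw": 0,"claw": 3},{"tx": 0,"ty": 0,"tz": 0,"yaw": 0,"claw": 3}]}}

```text
time_s: 13.1
position: [0.5409, 0.2082, 0.1473]
tool_rot: [[-0.951, -0.309, -0.0], [-0.309, 0.951, -0.0], [0.0, -0.0, -1.0]]
ft_force: [-0.2, 0.3, -2.8]
grip_width: 0.0364
gripper_force: 70.2
```

{"method": "servo_tool", "body": {"steps": [{"tx": 0,"ty": 0,"tz": -0.2,"yaw": 0,"claw": 3},{"tx": 0,"ty": 0,"tz": -0.2,"yaw": 0,"claw": 3},{"tx": 0,"ty": 0,"tz": -0.2,"yaw": 0,"claw": 3},{"tx": 0,"ty": 0,"tz": -0.2,"yaw": 0,"claw": 3},{"tx": 0,"ty": 0,"tz": -0.1,"yaw": 0,"claw": 3},{"tx": 0,"ty": 0,"tz": -0.1,"yaw": 0,"claw": 3},{"tx": 0,"ty": 0,"tz": -0.1,"yaw": 0,"claw": 3},{"tx": 0,"ty": 0,"tz": -0.1,"yaw": 0,"claw": 3},{"tx": 0,"ty": 0,"tz": 0,"yaw": 0,"claw": 3}]}}

```text
time_s: 14.0
position: [0.5409, 0.2082, 0.1352]
tool_rot: [[-0.951, -0.309, -0.0], [-0.309, 0.951, -0.0], [0.0, 0.0, -1.0]]
ft_force: [-0.8, -0.5, -2.7]
grip_width: 0.0366
gripper_force: 70.2
```

Nose at about 0.065, no contact: the pins have gone past the rim into the slots. Now pressing; free-hanging force baseline is -2.7 N.

{"method": "servo_tool", "body": {"steps": [{"tx": 0,"ty": 0,"tz": -0.1,"yaw": 0,"claw": 3},{"tx": 0,"ty": 0,"tz": -0.1,"yaw": 0,"claw": 3},{"tx": 0,"ty": 0,"tz": -0.1,"yaw": 0,"claw": 3},{"tx": 0,"ty": 0,"tz": -0.1,"yaw": 0,"claw": 3},{"tx": 0,"ty": 0,"tz": -0.1,"yaw": 0,"claw": 3},{"tx": 0,"ty": 0,"tz": -0.1,"yaw": 0,"claw": 3},{"tx": 0,"ty": 0,"tz": 0,"yaw": 0,"claw": 3},{"tx": 0,"ty": 0,"tz": 0,"yaw": 0,"claw": 3}]}}

```text
time_s: 14.8
position: [0.5411, 0.2083, 0.1296]
tool_rot: [[-0.951, -0.309, 0.001], [-0.309, 0.951, 0.0], [-0.001, -0.0, -1.0]]
ft_force: [-1.4, -1.0, 4.4]
grip_width: 0.0364
gripper_force: 70.7
```

The spring now pushes back with about 7 N (about 3 mm pressed). Another 3 mm is needed.

{"method": "servo_tool", "body": {"steps": [{"tx": 0,"ty": 0,"tz": -0.1,"yaw": 0,"claw": 3},{"tx": 0,"ty": 0,"tz": -0.1,"yaw": 0,"claw": 3},{"tx": 0,"ty": 0,"tz": -0.1,"yaw": 0,"claw": 3},{"tx": 0,"ty": 0,"tz": 0,"yaw": 0,"claw": 3},{"tx": 0,"ty": 0,"tz": 0,"yaw": 0,"claw": 3},{"tx": 0,"ty": 0,"tz": 0,"yaw": 0,"claw": 3}]}}

```text
time_s: 15.4
position: [0.5411, 0.2083, 0.1269]
tool_rot: [[-0.951, -0.309, 0.001], [-0.309, 0.951, 0.0], [-0.001, -0.0, -1.0]]
ft_force: [-1.4, -0.2, 6.8]
grip_width: 0.0365
gripper_force: 71.0
```

```bash
python3 - <<'E'
from h import *
np.set_printoptions(precision=4,suppress=True)
m=env.camera_model("wrist"); im,d=env.get_image("wrist")
F=[]
for i in range(5): env.get_image("top"); F.append(env.observe()["ft_force"])
print(np.array(F)); s=env.observe(); print(s["position"],s["time_s"])
a=cloud("wrist",np.ones(d.shape,bool),d,m); c0=np.array([.5405,.208]); r=np.linalg.norm(a[:,:2]-c0,axis=1)
b=a[(a[:,2]>.092)&(a[:,2]<.13)&(r<.0215)&(r>.0165)&(a[:,0]<.537)]; print("body",circ(b,.019,c0))
t=a[(r<.006)&(a[:,2]>.13)]; print("top z",np.median(t[:,2]),len(t))
f=a[(r>.0205)&(r<.0245)&(a[:,0]<.535)&(a[:,2]>.07)&(a[:,2]<.1)]; print("flange z",np.median(f[:,2]),len(f))
e=a[(abs(a[:,2]-.072)<.0025)&(r<.037)]; e=edge(e,c0); e=e[np.linalg.norm(e[:,:2]-c0,axis=1)>.03]; print("ring",circ(e,.0335,c0))
E
```

```text
[[-2.3527 -0.8039  7.0545]
 [-2.397  -0.9028  7.8216]
 [-2.8104  0.3505  8.1042]
 [-2.7439 -0.5313  7.5592]
 [-2.1674 -0.1483  7.6866]]
[0.5411 0.2083 0.1269] 15.7
body (array([0.5406, 0.209 ]), np.float64(0.000527906668432285), 1976)
top z 0.15288936950608495 700
flange z 0.08956069169173805 967
ring (array([0.5403, 0.2078]), np.float64(0.000465300975113395), 42)
```

The push is about 10.3 N over the baseline, and the nose is about 23.4 mm below the rim. The flange underside stands about 4.6 mm over the rim, with the axes within about 1 mm. All as required, so handing in.

```bash
python3 -c "
from rig import env
print(env.close_job())"
```

```text
the job is handed in; nothing more can be done
None
```

I handed the job in with the cap standing released on the counter and the probe head gripped upright in the socket, pins in the slots, pressing the spring with about 10 N (nose about 23 mm below the rim); the close call returned no verdict.

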